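# Lay the drained vial rack down and seat it

## Robot

A 6-joint arm with a two-finger parallel gripper is mounted at the origin on the work surface. World frame = base frame: x ahead of the robot, y to its left, z up, the work surface at z = 0. Lengths are in m, angles in rad, forces in N, time in s.
With the tool pointing down it reaches from about 0.3 to 0.85 m from the base axis. Payload 5.4 kg.
Tool frame: the origin (TCP) lies midway between the tips of the shut fingers; the grasp point (between the pads) lies 19 mm behind it; z points along the fingers, y is the line along which they close (so a half turn about z gives the same grasp; the last joint's range is limited). The gripper opens to 85 mm and grips with 20 to 120 N. Pads are 22 mm wide; open, the fingers measure 114 mm over their backs; the gripper's body (76 mm by 85 mm) begins 54 mm behind the grasp point. The pads swing forward as they close: fully open they stand 13 mm farther back than shut.
Start: joints at [1.074, 0.158, 1.597, -0, 1.386, -0.21], TCP at [0.163, 0.551, 0.2] pointing down, gripper open.
Joint ranges: [-2.91, 2.91], [-0.94, 2.29], [0.18, 2.7], [-1.29, 4.43], [0.17, 2.64], [-3, 3]. Speed limits (rad/s): [2.57, 2.57, 3.14, 3.14, 3.14, 3.14].

## Interface

Orientations are given as a 3x3 rotation matrix whose columns are the frame's x, y, z axes.
In Python, from plant import robot gives the robot as it stands. The module is installed in compiled form; this text tells all that it offers. Calls block until the motion is done:
- robot.reach(position, orientation): joint-space move of the TCP to a pose.
- robot.move_l(position, rot=None, vel=0.15): straight line of the TCP; rot=None keeps the orientation; vel is the mean speed in m/s.
- robot.move_j(angles): joint-space move.
- robot.set_gripper(opening, strength=None): finger opening in m; strength is the grip in N (None keeps the last); returns when the fingers have stopped.
- robot.pause(seconds).
- robot.inverse_kinematics(position, orientation): joint angles nearest the present ones, or None.
- robot.grab_frame(name): name is "scene" or "top"; returns (picture, depth): 400x640x3 uint8, red, green, blue; 400x640 float32, m along the optical axis (not along the pixel's ray), 0 where there is no reading.
- robot.get_calibration(name): a dict with "fx", "fy", "cx", "cy" (pixels), "view" (4x4, takes a point from world to camera coordinates). Camera axes: x right, y up, looking along -z (the intrinsics and any distortion apply to the point x, -y, -z); pixel columns grow to the right and rows downward; lengths in m; the calibration is good to about 2 mm. A picture is of the moment at which its call begins. get_calibration takes no time and is no camera call.
A pose or a line that the arm cannot do raises robot.MotionError and nothing moves.
- robot.close_job(): hands the job in; it is judged then, once.
Readings, each from a call of its own:
- robot.get_time(): time.
- robot.get_joints(): joint angles.
- robot.get_dq(): joint speeds.
- robot.get_joint_torque(): joint torques, N m.
- robot.get_tcp_pos(): TCP position.
- robot.get_tool_rot(): TCP orientation.
- robot.get_contact_force(): force on the tool from outside, world axes, zero at the start.
- robot.get_ft_torque(): the same for the moment, N m.
- robot.get_width(): finger opening in m.
- robot.get_grip_force(): force on a finger pad.
Only numpy, scipy, OpenCV 4.12 (cv2) and the standard library are available. Lean on these libraries where they do the work, as an engineer would, in place of code of your own. Each camera call takes 0.05 s, during which the arm holds its last target. There are 200 camera calls.

## Task

The vial rack has been left standing on end to drain on its grey loading plate. Push it over so that it lies flat on the plate with its wells facing up and its upper end towards the stop bar, then push it along until that end sits flush and square against the bar. Only push it, never pick it up, and leave the loose glassware, syringe and tub around it undisturbed.

Things in the scene. Friction and masses are not known exactly. Their poses are not given: they have to be found in the camera images.
- rack: Loose white and grey plastic vial rack, 45 x 80 x 130 mm, about 0.3 kg, standing on a 45 x 80 mm end on the plate. Its 15 wells (16 mm holes, 16 mm deep, 3 by 5) open sideways, away from the stop bar. Origin: centre of the end it stands on. z: along the 130 mm (up at the start); y: its width; x: thickness. Wells face at x = -22.5 mm, plain bottom face at x = +22.5 mm; lying wells up, x points down.
- rack_lead (a point): Centre of the rack's other end face (body point 0, 0, 130 mm): the upper end at the start, the end that must finish against the stop bar. Axes as the rack.
- rack_foot (a point): Middle of the rack's foot edge (its point 22.5, 0, 0 mm); on the plate at the start and again when the rack lies flat. Pushed near the top of the wells face, the rack tips about this edge without sliding, and past about 19 degrees falls by itself onto its bottom face. Axes as the rack.
- station: Fixed grey loading plate, 270 mm (x) by 150 mm (y), 6 mm thick, flat on the bench at any angle. Origin: centre of its underside; x points along it to the stop bar, z up. The rack starts near the other end; laid down, its leading end is some 30 to 60 mm short of the bar.
- stop_face (a point): Centre of the face of the stop bar that the rack must meet (18 mm above the bench). The bar is bare aluminium, 14 mm thick, 130 mm long across the plate, and rises 24 mm above the plate at its +x end. Axes as the plate: x points into the bar, y along it.
- vial_amber: Small amber glass vial with a screw cap, 28 mm wide, 55 mm tall, standing on the bench beside the plate. Origin: centre of its underside. Leave it alone.
- vial_clear: Smaller clear glass vial with a screw cap, 22 mm wide, 42 mm tall, standing on the bench beside the plate. Origin: centre of its underside. Leave it alone.
- syringe: Plastic syringe with a round filter on its tip, lying on the bench beside the plate, 120 mm long along its x, 26 mm wide at the flange, 18 mm high. Origin: on the bench under its middle. Leave it alone.
- beaker: Small glass beaker, 52 mm wide, 60 mm tall, standing on the bench beyond the stop bar. Origin: centre of its underside. Leave it alone.
- tub: Open white plastic tub, 160 x 130 mm, 55 mm high, on the bench to the robot's right. Origin: centre of its underside. Leave it alone.

How it is judged:
By the outcome, as a careful person would: the job done as asked, in the order asked, and still so for the second after the job is handed in, with the robot touching nothing.
It also fails if it takes over 43 s, if anything falls off the work surface, if the arm or the gripper's body presses on something with over 40 N, if the wrist force passes 120 N, or if a joint passes its speed limit or range.

## Working session

There is one attempt and no reset: what is moved stays moved. The work goes in short steps, each a Python script; the robot and the scene stay as the last script left them, time stands still between calls to the robot, and variables do not carry over. Pictures are saved under pics/ and viewed, at most 10 in all, crops included, and the job is handed in when it is done.

```bash
mkdir -p pics; cat > h.py <<'E'
import numpy as np, cv2
from plant import robot
def grab(n):
    p,d=robot.grab_frame(n); return p,d,robot.get_calibration(n)
def cloud(d,c):
    v,u=np.mgrid[:400,:640]
    P=np.stack([(u-c['cx'])/c['fx']*d,-(v-c['cy'])/c['fy']*d,-d,np.ones_like(d)],-1)
    return (P@np.linalg.inv(np.array(c['view'])).T)[...,:3]
def save(n,p): cv2.imwrite('pics/'+n,p[...,::-1])
E
python3 - <<'E'
from h import *
for n in('scene','top'):
    p,d,c=grab(n);save(n+'0.png',p);np.savez(n+'0.npz',p=p,d=d)
    print(n,{k:v for k,v in c.items()}, (d>0).mean())
print(robot.get_time())
E
```

```text
scene {'fx': 424.46424808565905, 'fy': 424.46424808565905, 'cx': 313.564007463475, 'cy': 202.81996495142073, 'view': array([[-0.47296715,  0.88107321, -0.00347537,  0.39780342],
       [-0.74333192, -0.39690263,  0.53844772,  0.3196726 ],
       [ 0.47303248,  0.25725144,  0.84265175, -1.58305662],
       [ 0.        ,  0.        ,  0.        ,  1.        ]])} 0.99621875
top {'fx': 377.25389002887954, 'fy': 377.25389002887954, 'cx': 326.55962619448303, 'cy': 198.40242601704432, 'view': array([[-0.01007179, -0.99983067,  0.01540072, -0.1201197 ],
       [ 0.98537371, -0.00730373,  0.17025073, -0.61962537],
       [-0.17010942,  0.0168902 ,  0.98528042, -0.93682732],
       [ 0.        ,  0.        ,  0.        ,  1.        ]])} 0.99612890625
0.1
```

View pics/scene0.png

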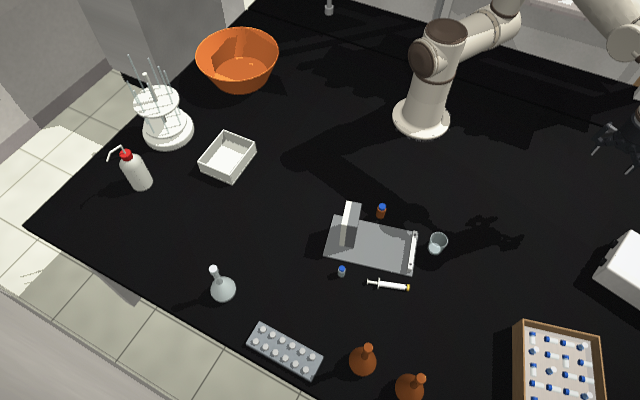

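View pics/top0.png

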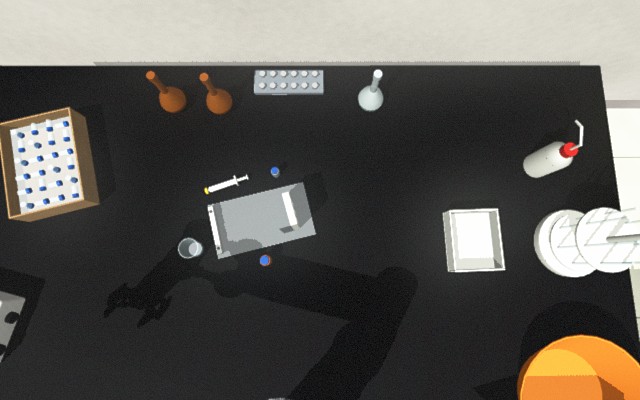

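The scene view shows the rack standing at (348,225), the stop bar at (413,252), and the beaker at (437,243). The top view shows the rack top at (290,210), the plate at (262,220), the bar at (213,231), the amber vial at (265,260), the clear vial at (275,172), the syringe at (226,184) and the beaker at (189,248). Next I'll get metric positions from depth.

```bash
cat >> h.py <<'E'
def rect(P):
    (c,s,a)=cv2.minAreaRect((P[:,:2]*1000).astype(np.float32)); return np.round(c,1),np.round(s,1),round(a,1)
E
python3 - <<'E'
from h import *
for n in('top','scene'):
    f=np.load(n+'0.npz');p,d=f['p'],f['d'];c=robot.get_calibration(n);W=cloud(d,c)
    roi=(W[...,0]>.3)&(W[...,0]<.75)&(W[...,1]>-.05)&(W[...,1]<.4)
    print(n,'bench z',np.median(W[roi&(W[...,2]<.004)][:,2]))
    for nm,lo,hi in(('plate+',.004,.2),('bar',.022,.04),('racktop',.120,.15)):
        m=(roi&(W[...,2]>lo)&(W[...,2]<hi)).astype(np.uint8)
        k,l,s,ce=cv2.connectedComponentsWithStats(m)
        for i in range(1,k):
            if s[i,4]>12:
                Q=W[l==i];print(nm,s[i,:].tolist(),'c,size,ang',*rect(Q),'z',np.round(np.percentile(Q[:,2],[5,50,95]),4),p[l==i].mean(0).round())
im=cv2.resize(np.load('top0.npz')['p'][150:290,160:340],None,fx=4,fy=4,interpolation=cv2.INTER_CUBIC);save('topc.png',im)
E
```

```text
top bench z -0.0006315930324155561
plate+ [271, 167, 9, 10, 67] c,size,ang [699.3  14.5] [19.2 20.4] 62.9 z [0.0119 0.0377 0.0434] [ 92. 125. 178.]
plate+ [204, 175, 45, 19, 219] c,size,ang [668.  148.9] [ 23.9 119.6] 21.7 z [0.008  0.0138 0.0181] [239. 238. 225.]
plate+ [207, 183, 92, 76, 3913] c,size,ang [569.1  60.3] [152.5 255.8] 12.9 z [0.0042 0.0066 0.1359] [171. 177. 176.]
plate+ [178, 238, 25, 21, 344] c,size,ang [492.6 228.4] [50.4 51.3] 1.3 z [0.0046 0.0385 0.0603] [129. 138. 138.]
plate+ [260, 255, 12, 11, 109] c,size,ang [460.5  34.8] [25.8 25.7] 1.1 z [0.0182 0.0524 0.0564] [ 98. 109. 158.]
bar [271, 168, 8, 8, 27] c,size,ang [696.2  12.7] [12.6 21. ] 36.9 z [0.0244 0.031  0.0392] [119. 137. 162.]
bar [208, 206, 15, 48, 284] c,size,ang [541.8 171.4] [129.6  15. ] 14.1 z [0.0248 0.0291 0.0317] [220. 221. 219.]
bar [182, 240, 10, 17, 48] c,size,ang [494.  240.4] [21.1 41.5] 86.3 z [0.024  0.0326 0.0385] [87. 96. 95.]
bar [197, 241, 5, 15, 19] c,size,ang [493.3 208.8] [36.   8.4] 0.0 z [0.0249 0.032  0.0374] [172. 183. 184.]
racktop [270, 192, 26, 38, 636] c,size,ang [577.7
[... 748 characters left out ...]
[0.0239 0.0301 0.0391] [85. 49. 24.]
bar [407, 230, 11, 41, 200] c,size,ang [543.7 171.7] [130.3  14.5] 13.7 z [0.0256 0.03   0.0333] [207. 208. 204.]
bar [431, 235, 14, 11, 55] c,size,ang [478.6 229. ] [40.7 20.2] 87.5 z [0.0228 0.0306 0.0383] [87. 95. 93.]
bar [339, 240, 16, 6, 48] c,size,ang [615.9  -9.2] [ 7.8 45.1] 19.5 z [0.0229 0.0327 0.0391] [96. 97. 93.]
bar [428, 243, 16, 9, 41] c,size,ang [509.2 228.6] [44.6 19.6] 89.4 z [0.0238 0.0315 0.0394] [158. 170. 169.]
bar [338, 268, 8, 6, 29] c,size,ang [705.2  17.5] [13.5 20.7] 18.8 z [0.0241 0.0314 0.0375] [ 99. 115. 137.]
racktop [341, 201, 21, 29, 430] c,size,ang [578.8 -19.7] [82.1 44.9] 15.7 z [0.1273 0.1358 0.1393] [179. 181. 178.]
```

View pics/topc.png

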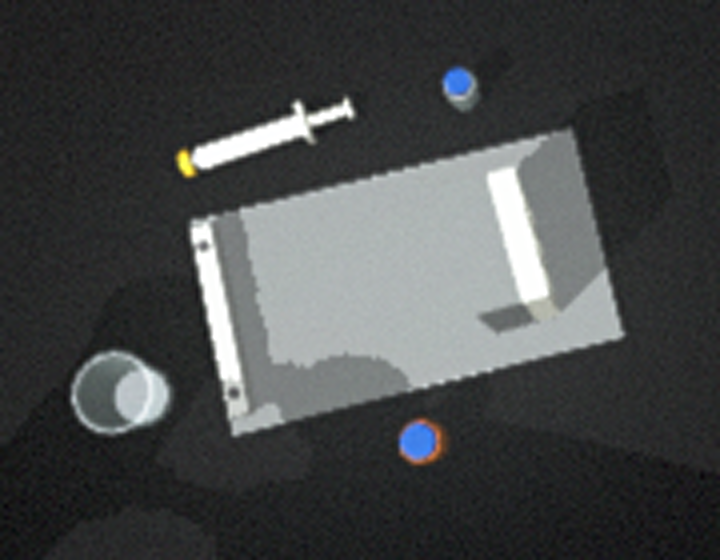

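The crop shows the rack top at about (440–550, 165–320), with the bar and syringe as expected. The sizes check out: the rack top measures 45x81 mm at z = 0.135 m, and the bar measures 15x130 mm at z = 0.030 m. The rack is yawed about 15.7° and the plate about 13.9°. Laid down, the lead end should land about 35 mm short of the bar. Next I'll tip it.

```bash
cat >> h.py <<'E'
def frame(deg):
    a=np.radians(deg);t=np.array([np.cos(a),np.sin(a),0]);n=np.array([-t[1],t[0],0]);return n,t,np.c_[n,t,[0,0,-1]]
def F(): return np.array(robot.get_contact_force())
E
python3 - <<'E'
from h import *
n,t,R=frame(15.7);c=np.array([.5783,-.0197,0]);z=np.array([0,0,1.])
R2=R@np.diag([-1,-1,1])
P=lambda s,h:c+n*s+z*h
q=[(robot.inverse_kinematics(P(-.075,.25),r),r) for r in(R,R2)]
q=[x for x in q if x[0] is not None];qq=np.array(robot.get_joints())
R=min(q,key=lambda x:abs(x[0][5]))[1]; print([np.round(x[0],2) for x in q]); np.save('R.npy',R)
robot.move_l(np.array(robot.get_tcp_pos())+[0,0,.12],vel=.25)
robot.set_gripper(0)
robot.reach(P(-.075,.25),R)
robot.move_l(P(-.075,.121),vel=.15);print(robot.get_time());f0=F()
robot.move_l(P(-.04,.121),vel=.1);print('pre',np.round(F()-f0,1))
for s in np.arange(-.034,.0081,.006):
    robot.move_l(P(s,.121),vel=.06);print(round(s,3),np.round(F()-f0,1),robot.get_time())
p,d,cc=grab('scene');save('tip.png',p[150:320,280:480].repeat(3,0).repeat(3,1));W=cloud(d,cc)
E
```

```text
[array([-0.35,  0.21,  1.44, -0.  ,  1.49, -0.63]), array([-0.35,  0.21,  1.44, -0.  ,  1.49,  2.52])]
5.25
pre [0.  0.9 0.3]
-0.034 [-0.2  0.4  0. ] 6.0
-0.028 [ 0.9 -0.3 -0.2] 6.25
-0.022 [ 1.   0.  -0.4] 6.5
-0.016 [ 0.4 -0.1 -0.2] 6.75
-0.01 [ 0.8 -0.7  0.1] 7.0
-0.004 [-0.5 -0.4 -0.2] 7.25
0.002 [-0.1 -0.9 -1.2] 7.5
0.008 [ 0.4  0.1 -0.4] 7.75
```

View pics/tip.png

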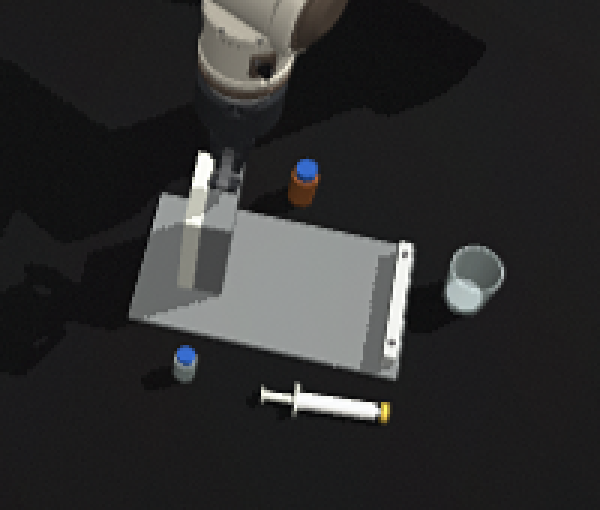

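The fingers show at (230,165) and the rack still looks about upright, so I'll check by numbers.

```bash
python3 - <<'E'
from h import *
print(np.round(robot.get_tcp_pos(),4),np.round(robot.get_joints(),3),robot.get_width(),F())
n,t,_=frame(15.7);c=np.array([.5783,-.0197,0])
out=[]
for k in('scene','top'):
    p,d,cc=grab(k);W=cloud(d,cc);W0=cloud(np.load(k+'0.npz')['d'],cc)
    for w,l in((W0,'before'),(W,'now')):
        a=(w-c)@n;b=(w-c)@t;h=w[...,2]
        for lo in(.02,.05,.08,.11,.125,.135):
            m=(abs(b)<.045)&(a>-.09)&(a<.13)&(h>lo)&(h<lo+.01)
            print(k,l,lo,m.sum(),np.round(np.percentile(a[m],[2,50,98]),3) if m.sum() else '',np.round(np.percentile(b[m],[2,98]),3) if m.sum() else '')
    out.append(cv2.resize(p[170:250,230:330] if k=='top' else p[180:260,310:410],None,fx=6,fy=6)[:,:])
save('tip2.png',cv2.resize(np.hstack(out),(800,320)))
E
```

```text
[ 0.5761 -0.0119  0.121 ] [-0.23   0.233  1.673 -0.     1.235 -0.504] 0.00011197340386678716 [ 1.4306983  -0.20686749  0.57084175]
scene before 0.02 22 [-0.021  0.002  0.021] [0.035 0.042]
scene before 0.05 30 [-0.021  0.002  0.022] [0.027 0.042]
scene before 0.08 31 [-0.021  0.002  0.021] [0.019 0.042]
scene before 0.11 24 [-0.018 -0.001  0.021] [0.037 0.041]
scene before 0.125 140 [-0.022  0.001  0.022] [-0.039  0.04 ]
scene before 0.135 276 [-0.022 -0.     0.021] [-0.038  0.04 ]
scene now 0.02 24 [-0.023 -0.005  0.021] [0.035 0.041]
scene now 0.05 25 [-0.021 -0.     0.022] [0.024 0.041]
scene now 0.08 25 [-0.022  0.001  0.022] [0.038 0.041]
scene now 0.11 27 [-0.021 -0.001  0.02 ] [0.037 0.041]
scene now 0.125 112 [-0.022 -0.003  0.022] [-0.036  0.04 ]
scene now 0.135 182 [-0.022 -0.006  0.021] [-0.036  0.039]
top before 0.02 10 [-0.022 -0.009  0.018] [-0.041  0.01 ]
top before 0.05 12 [-0.022 -0.005  0.017] [-0.041  0.018]
top before 0.08 12 [-0.022 -0.016  0.017] [-0.041  0.029]
top before 0.11 10 [-0.022 -0.01   0.019] [-0.041  0.03 ]
top before 0.125 301 [-0.022  0.     0.022] [-0.041  0.038]
top before 0.135 333 [-0.021 -0.001  0.021] [-0.04   0.037]
top now 0.02 9 [-0.022 -0.008  0.018] [-0.041 -0.007]
top now 0.05 6 [-0.022 -0.017 -0.   ] [-0.041  0.   ]
top now 0.08 8 [-0.022 -0.012  0.003] [-0.041 -0.008]
top now 0.11 6 [-0.022 -0.018 -0.005] [-0.041 -0.014]
top now 0.125 51 [-0.022 -0.012  0.   ] [-0.041 -0.007]
top now 0.135 55 [-0.022 -0.016 -0.002] [-0.04 -0.01]
```

View pics/tip2.png

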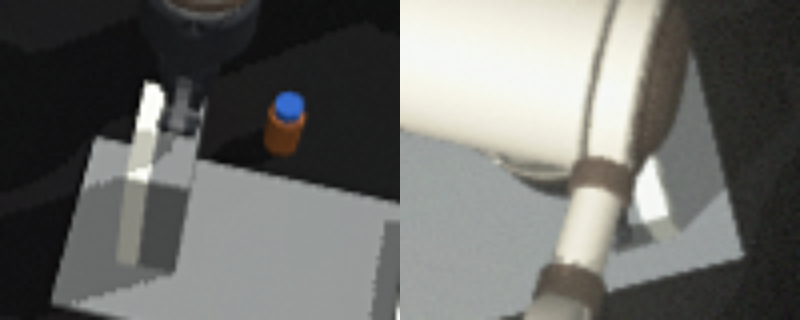

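```bash
python3 - <<'E'
from h import *
n,t,_=frame(15.7);c=np.array([.5783,-.0197,0])
p,d,cc=grab('scene');W=cloud(d,cc);W0=cloud(np.load('scene0.npz')['d'],cc)
a=(W-c)@n;b=(W-c)@t;h=W[...,2]
ch=(np.abs(d-np.load('scene0.npz')['d'])>.008)&(abs(b)<.12)&(abs(a)<.12)&(h<.26)
for lo in np.arange(.10,.26,.01):
    m=ch&(h>=lo)&(h<lo+.01)
    if m.sum():print(round(lo,2),m.sum(),np.round([a[m].min(),np.median(a[m]),a[m].max(),b[m].min(),b[m].max()],3))
x=np.array(cc['view'])@np.r_[robot.get_tcp_pos(),1]
u,v=int(cc['cx']+cc['fx']*x[0]/-x[2]),int(cc['cy']-cc['fy']*x[1]/-x[2]);print(u,v,-x[2])
print(np.round(d[v-8:v+7:2,u-12:u+13:3],3));print(np.round(h[v-8:v+7:2,u-12:u+13:3],3))
print(np.round(robot.get_tool_rot(),3))
E
```

```text
0.1 1 [-0.004 -0.004 -0.004  0.036  0.036]
0.11 1 [-0.018 -0.018 -0.018  0.039  0.039]
0.13 4 [-0.014  0.     0.02   0.003  0.031]
0.14 1 [0.01  0.01  0.01  0.017 0.017]
0.19 5 [-0.003  0.016  0.021  0.009  0.014]
0.2 12 [-0.003  0.013  0.021  0.01   0.028]
0.21 11 [-0.007  0.002  0.023  0.014  0.016]
0.22 9 [-0.007  0.02   0.025  0.016  0.018]
0.23 20 [-0.008  0.009  0.024  0.016  0.061]
0.24 66 [-0.011  0.009  0.026  0.018  0.062]
0.25 40 [-0.011  0.009  0.028  0.016  0.054]
353 216 1.2116628573090984
[[1.367 1.371 1.21  1.078 1.076 1.087 1.085 1.37  1.367]
 [1.359 1.208 1.204 1.078 1.075 1.079 1.125 1.367 1.366]
 [1.364 1.201 1.202 1.078 1.077 1.074 1.203 1.362 1.361]
 [1.354 1.196 1.198 1.196 1.201 1.199 1.201 1.357 1.359]
 [1.347 1.193 1.196 1.197 1.193 1.194 1.271 1.356 1.35 ]
 [1.341 1.19  1.192 1.193 1.192 1.192 1.349 1.35  1.346]
 [1.339 1.187 1.184 1.19  1.188 1.186 1.337 1.339 1.347]
 [1.333 1.186 1.186 1.185 1.182 1.189 1.334 1.334 1.337]]
[[ 0.002 -0.001  0.135  0.247  0.249  0.24   0.241 -0.001  0.002]
 [ 0.005  0.134  0.137  0.244  0.247  0.244  0.204 -0.001 -0.001]
 [-0.003  0.137  0.136  0.242  0.243  0.245  0.135 -0.001  0.   ]
 [ 0.002  0.138  0.136  0.138  0.134  0.136  0.134  0.    -0.001]
 [ 0.005  0.137  0.135  0.134  0.138  0.137  0.07  -0.002  0.003]
 [ 0.007  0.137  0.135  0.135  0.136  0.135 -0.    -0.001  0.002]
 [ 0.006  0.137  0.139  0.134  0.135  0.138  0.007  0.005 -0.002]
 [ 0.007  0.135  0.134  0.135  0.138  0.132  0.006  0.006  0.004]]
[[-0.271  0.963  0.   ]
 [ 0.963  0.271 -0.   ]
 [-0.     0.    -1.   ]]
```

```bash
python3 - <<'E'
from h import *
def prof(k,d,q,deg):
    cc=robot.get_calibration(k);W=cloud(d,cc);D=W-np.array(q);D[...,2]=W[...,2]
    m=(np.hypot(D[...,0],D[...,1])<.09)&(W[...,2]>.142)&(W[...,2]<.6)
    h=W[...,2][m]; print(k,q,m.sum(),np.histogram(h,np.arange(.14,.5,.02))[0], np.sort(h)[:6].round(3))
    x=np.array(cc['view'])@np.r_[q,1];print('   proj',cc['cx']+cc['fx']*x[0]/-x[2],cc['cy']-cc['fy']*x[1]/-x[2])
for k in('scene','top'): prof(k,np.load(k+'0.npz')['d'],[.163,.551,.2],0)
q=robot.get_tcp_pos();print(robot.get_time(),robot.get_dq())
for k in('scene','top'): prof(k,grab(k)[1],q,0)
robot.move_l(np.array(q)+[0,0,.05]);q=robot.get_tcp_pos();print(robot.get_time(),F())
p,d,_=grab('scene');prof('scene',d,q,0);save('t3.png',cv2.resize(p[120:260,290:430],(600,600)))
E
```

```text
scene [0.163, 0.551, 0.2] 1430 [  0   0   0   0   0  51  74 142 268 293 128 171 154 104  45   0   0] [0.243 0.244 0.246 0.246 0.246 0.247]
   proj 599.5109552677948 171.75550963440264
top [0.163, 0.551, 0.2] 0 [0 0 0 0 0 0 0 0 0 0 0 0 0 0 0 0 0] []
   proj -6.607263870356803 411.85183249089016
7.95 [-0.0001242  -0.00175177 -0.00150507  0.00142732  0.00026998  0.00104877]
scene [ 0.57615606 -0.01207797  0.12099934] 3928 [  1   0   4  23  31  97  48 119 153 129 150 153 169 182  68 275 615] [0.142 0.197 0.198 0.199 0.2   0.2  ]
   proj 353.5835008906805 216.36211069795658
top [ 0.57615606 -0.01207797  0.12099934] 5324 [  0   0   0   0   6  24   0  10  11   9  30  30   9  21   1  68 790] [0.226 0.233 0.233 0.239 0.24  0.24 ]
   proj 280.4304889091729 211.25786166265232
8.5333 [-0.44945053 -0.05505343 -0.83757319]
scene [ 0.57617605 -0.01210896  0.17086177] 4327 [  0   0   0   3   0  18  25  93  74  76 151 237 111 182 164 147 202] [0.209 0.213 0.218 0.247 0.247 0.247]
   proj 354.94492791022844 207.1062678004165
```

View pics/t3.png

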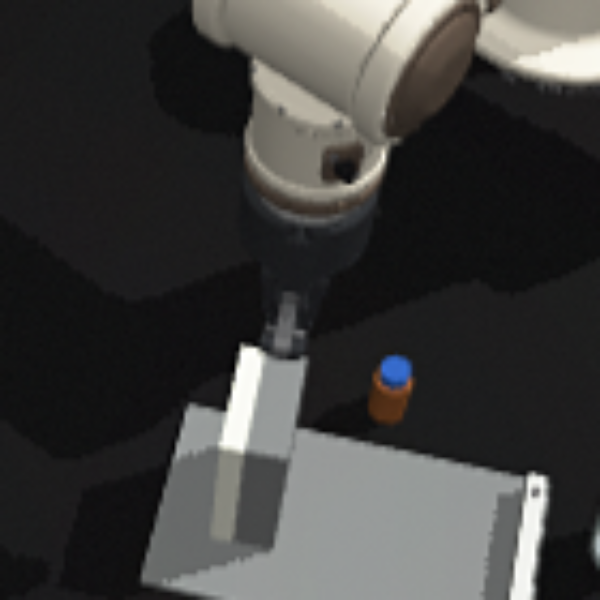

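```bash
python3 - <<'E'
from h import *
p=np.load('scene0.npz')['p'];d=np.load('scene0.npz')['d'];cc=robot.get_calibration('scene')
im=cv2.resize(p[110:200,560:640],(712,800),interpolation=cv2.INTER_CUBIC)[:600].copy();k=8.9
y=np.array([np.cos(1.284),np.sin(1.284),0])
for z,col in((.213,(255,0,0)),(.243,(0,255,0))):
    for s in(-.05,.05):
        q=np.array([.163,.551,z])+s*y;x=np.array(cc['view'])@np.r_[q,1]
        u,v=cc['cx']+cc['fx']*x[0]/-x[2],cc['cy']-cc['fy']*x[1]/-x[2];print(z,s,u,v,-x[2],d[int(v)-3:int(v)+4,int(u)-3:int(u)+4].min() if u<636 else '')
        cv2.circle(im,(int((u-560)*k),int((v-110)*k)),5,col,2)
save('start_tips.png',im)
E
```

```text
0.213 -0.05 585.0364937843999 159.07632323294757 1.2037497513176603 1.463493
0.213 0.05 619.799356633016 179.16708572940297 1.1656941662640543 1.41704
0.243 -0.05 590.822340477197 152.31978927153517 1.1784701988198862 1.1614337
0.243 0.05 626.5488645977869 172.63043814035575 1.1404146137662803 1.1162263
```

View pics/start_tips.png

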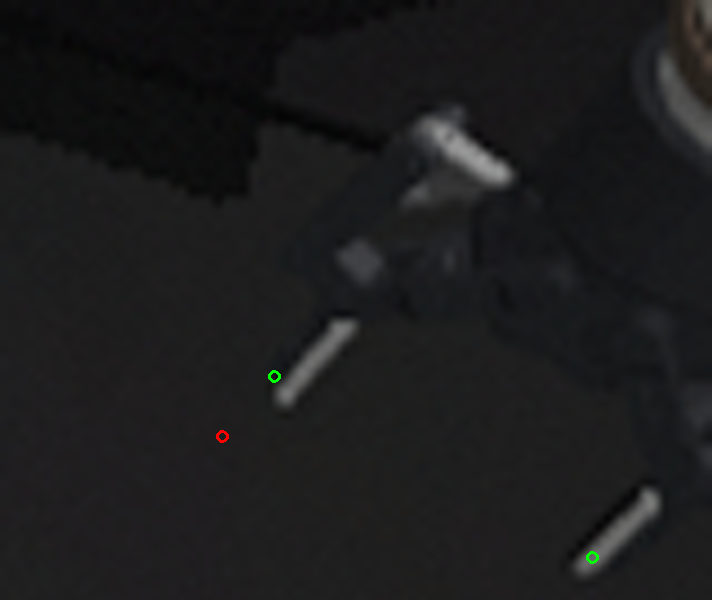

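At the start the finger tips sit about 25 mm higher than the reported TCP (pad tip near z = 0.238 m, expected 0.213 m). So the tool passed just over the rack top without touching it, and the rack is unmoved. I'll repeat the push lower, allowing for this offset.

```bash
cat > tip.py <<'E'
from h import *
n,t,R=frame(15.7);c=np.array([.5783,-.0197,0]);z=np.array([0,0,1.])
P=lambda s,h:c+n*s+z*h
def lean():
    p,d,cc=grab('scene');W=cloud(d,cc);a=(W-c)@n;b=(W-c)@t;h=W[...,2]
    m=(b>.03)&(b<.045)&(a>-.05)&(a<.18)&(h>.015)&(h<.15)
    return m.sum(),np.round([a[m].min(),a[m].max(),h[m].max()],3),p
E
python3 - <<'E'
from tip import *
robot.move_l(P(-.07,.171),vel=.25)
robot.move_l(P(-.07,.092),vel=.15);f0=F()
robot.move_l(P(-.036,.092),vel=.1)
print(lean()[:2],np.round(F()-f0,1))
for s in(-.022,-.010,.002,.010):
    robot.move_l(P(s,.092),vel=.06);print(s,np.round(F()-f0,1),lean()[:2],robot.get_time())
    if lean()[1][2]<.1:break
E
```

```text
(np.int64(359), array([-0.023,  0.022,  0.141])) [-1.4  0.6 -0.6]
-0.022 [-0.6 -0.2 -1.5] (np.int64(369), array([-0.02 ,  0.035,  0.146])) 10.6917
-0.01 [-1.3 -1.2  0.5] (np.int64(386), array([-0.021,  0.048,  0.146])) 11.1417
0.002 [-1.3  0.1  0.1] (np.int64(432), array([-0.014,  0.093,  0.14 ])) 11.5917
0.01 [ 0.   0.  -0.5] (np.int64(366), array([0.024, 0.154, 0.056])) 11.975
```

It fell as planned and lies at a = 24 to 154 mm, about 51 mm high. Next I'll retreat, lower behind the tail, and measure before pushing.

```bash
python3 - <<'E'
from tip import *
robot.move_l(P(-.03,.092),vel=.2)
robot.set_gripper(.04)
n2,t2,_=frame(13.9);S=np.array([.5427,.1716,0])-.007*n2
out=[]
for k in('scene','top'):
    p,d,cc=grab(k);W=cloud(d,cc);a=(W-c)@n;b=(W-c)@t;h=W[...,2]
    m=(abs(b)<.06)&(a>.0)&(a<.18)&(h>.042)&(h<.06)
    Q=W[m]
    print(k,m.sum(),rect(Q),np.median(Q[:,2]))
    q=(Q-S);print(' n',np.percentile(q@n2,[.5,99.5]).round(4),' t',np.percentile(q@t2,[1,99]).round(4))
    m=(abs((W-S)@n2)<.02)&(abs((W-S)@t2)<.07)&(h>.022)&(h<.04);print(' bar',rect(W[m]))
    out.append(cv2.resize(p[150:270,300:460] if k=='scene' else p[160:280,190:350],(400,300)))
save('flat.png',np.hstack(out));print(robot.get_time())
E
```

```text
scene 894 (array([553.5,  65.9]), array([ 84.7, 129.8]), 15.7) 0.05046973147604594
 n [-0.1626 -0.0336]  t [-0.0549  0.0271]
 bar (array([543.7, 171.8]), array([132.2,  14.6]), 13.5)
top 802 (array([555.8,  57.8]), array([ 80.7, 113. ]), 15.6) 0.049948102859271926
 n [-0.1631 -0.0551]  t [-0.054  0.025]
 bar (array([572.1, 179. ]), array([66.3, 15.2]), 13.1)
12.9417
```

View pics/flat.png

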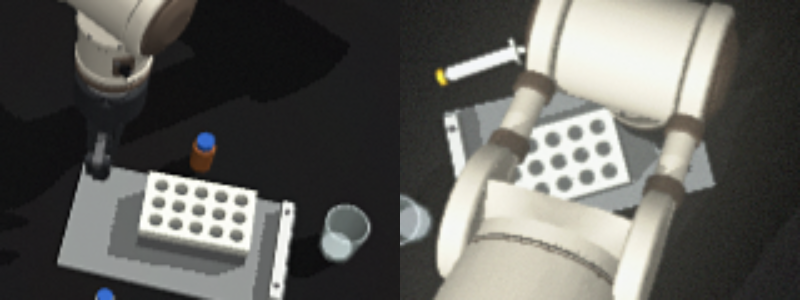

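Both views show the rack lying wells-up on the plate, lead end about 34 mm short of the bar and about 2° skewed. I'll push the tail with two fingers set square to the bar.

```bash
cat > push.py <<'E'
from h import *
n,t,R=frame(13.8);S=np.array([.5427,.1716,0])-.007*n
P=lambda s,h:S+n*s+t*(-.0138)+np.array([0,0,h])
def gap():
    p,d,cc=grab('scene');W=cloud(d,cc);q=W-S;h=W[...,2]
    m=(h>.043)&(h<.06)&(q@n>-.19)&(q@n<.02)&(abs(q@t)<.075)
    m=cv2.morphologyEx(m.astype(np.uint8),cv2.MORPH_OPEN,np.ones((3,3)))>0
    Q=q[m];return np.percentile(Q@n,[.5,99.5]).round(4),np.percentile(Q@t,[1,99]).round(4),rect(W[m])[2],round(float(np.median(Q[:,2])),4)
E
python3 - <<'E'
from push import *
robot.move_l(P(-.21,.092),R,vel=.1)
robot.move_l(P(-.21,.03),vel=.15);f0=F()
for h in(.02,.012,.005):
    robot.move_l(P(-.21,h),vel=.1);f=F()-f0
    if f[2]>4: print('touch',h,f);robot.move_l(P(-.21,h+.006));break
for s in(-.18,-.165,-.155,-.148,-.145):
    z=robot.get_tcp_pos()[2]
    robot.move_l(P(s,z),vel=.06);print(s,np.round(F()-f0,1),gap(),robot.get_time())
    if np.dot(F()-f0,n)<-6:break
E
```

```text
-0.18 [-0.4  0.7  0.2] (array([-0.1623, -0.0334]), array([-0.0544,  0.0269]), 15.5, 0.0506) 15.2083
-0.165 [-0.8  0.2 -0.2] (array([-0.1513, -0.0232]), array([-0.0516,  0.0285]), 13.3, 0.0508) 15.6583
-0.155 [-1.1  1.3 -0.6] (array([-0.1405, -0.0134]), array([-0.0518,  0.0289]), 13.1, 0.0506) 16.025
-0.148 [-0.2  1.5 -0.1] (array([-0.1334, -0.0064]), array([-0.0518,  0.029 ]), 14.0, 0.0507) 16.3417
-0.145 [0.1 1.6 0.4] (array([-0.1305, -0.0043]), array([-0.0519,  0.0287]), 13.5, 0.0506) 16.6417
```

Now the rack is square, with 3 to 4 mm left. For the final press I'll use shut fingers at the centre, advancing until force builds.

```bash
python3 - <<'E'
from push import *
z=robot.get_tcp_pos()[2];h=max(z,.008)
robot.move_l(P(-.165,h),vel=.1);robot.set_gripper(0);robot.pause(.2)
f0=np.mean([F() for _ in range(5)],0);print('z',h)
robot.move_l(P(-.147,h),vel=.06)
for s in np.arange(-.145,-.132,.001):
    robot.move_l(P(s,h),vel=.03);robot.pause(.05);f=np.dot(np.mean([F() for _ in range(4)],0)-f0,n)
    print(round(s,3),round(f,1),end='; ')
    if f<-10:break
robot.pause(.3);print(np.dot(F()-f0,n),gap())
robot.move_l(P(-.18,h),vel=.1);print(gap());robot.move_l(P(-.2,.2),vel=.25)
for k in ('scene','top'):
    p,d,cc=grab(k);save('end_'+k+'.png',cv2.resize(p[180:260,350:450] if k=='scene' else p[170:270,195:320],(750,600),interpolation=cv2.INTER_CUBIC))
print(robot.get_time())
E
```

```text
z 0.008
-0.145 -0.7; -0.144 -1.7; -0.143 -2.0; -0.142 -0.4; -0.141 -0.9; -0.14 -4.6; -0.139 -9.2; -0.138 -11.8; -12.394917498459403 (array([-1.285e-01, -1.000e-04]), array([-0.0522,  0.0292]), 12.8, 0.0509)
(array([-0.1295, -0.0004]), array([-0.052,  0.029]), 13.8, 0.0507)
22.5
```

View pics/end_scene.png

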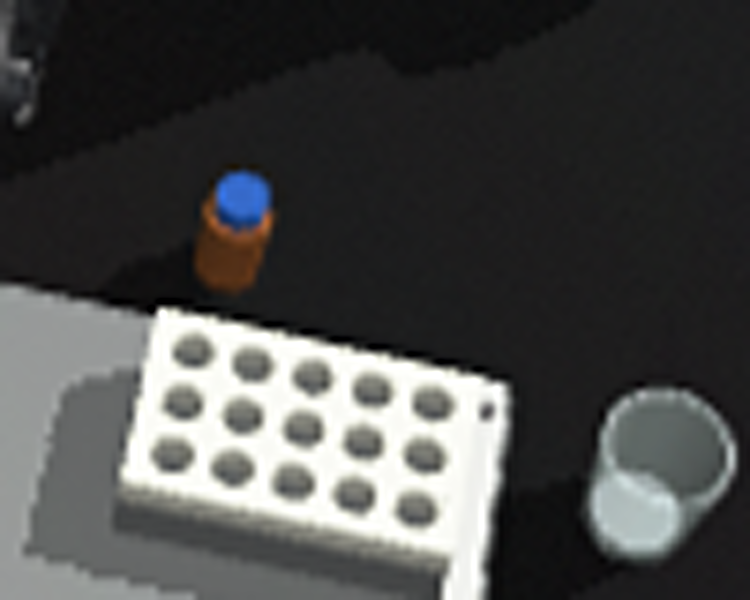

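The rack lies wells-up with its lead end against the bar, the edge at about (445–505, 380–560) parallel to it. Contact force built to 12 N, the measured gap is about 0, and the angle matches the bar. The amber vial and beaker are where they were. I'm handing it in.

```bash
python3 -c "
from h import *
print(robot.close_job(), robot.get_time())"
```

```text
the job is handed in; nothing more can be done
the job is handed in; nothing more can be done
```

I tipped the rack flat with its wells up and pushed it flush and square against the stop bar (measured gap under 1 mm). I handed it in shortly after 22.5 s; I saw the amber vial and beaker undisturbed but did not recheck the clear vial, syringe or tub, and no verdict was shown.

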